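# Take the strainer basket out of the teapot and hold it ready for filling

### The job

Tea is about to be made: open the steel teapot's hinged lid all the way back, take the strainer basket out of the pot by the black grip of its handle, and hold it level a few centimetres above the middle of the white tray, ready to be filled. Finish while still holding it there in the gripper, touching neither the tray nor the pot; leave the pot standing in its place with its lid open, and do not disturb the tray, cup, egg cup, tin or ladle.

Things in the scene. Friction and masses are not known exactly. Their poses are not given: they have to be found in the camera images.
- pot: Round stainless steel teapot, loose on the step, about 0.65 kg, greatest diameter 140 mm. Origin: centre of its underside; z up, x towards the spout (spout tip 105 mm from the centre, 106 mm up), -x towards the black D-shaped handle (reaches 122 mm from the centre, 104 mm up). Its neck is 96 mm across outside, 84 mm inside, rim 108 mm up. The lid's hinge lies over the neck's edge on the handle side, at (-53, 0, 112) mm in this frame, its axis along this frame's y.
- lid (a joint): Lid hinge: 0 shut, 2.05 rad fully open (stop). It grows as the spout-side edge rises and swings over towards the pot handle. Nearly free: below about 1.2 rad the lid falls shut, beyond that it falls open to the stop. Hollow steel dome, 100 mm across, 33 mm high, 0.11 kg; swinging, its edge rises to 215 mm above the step; open, it stands 205 mm high, leaning back 100 mm from the pot's axis.
- lid_knob (a point): Centre of the black knob on top of the lid: an upright cylinder 18 mm in diameter and 18 mm high on a 10 mm stem; its middle is 17 mm above the dome's flat top (40 mm across), 162 mm above the step with the lid shut. It lies 53 mm along the pot's x from the hinge and 50 mm above it when shut, and turns with the lid.
- basket: Perforated strainer basket, loose, about 0.09 kg, hidden under the lid: an open cup 79 mm in diameter at the top (72 at the foot), hanging in the neck by a flange 95 mm across which rests on the rim. It is 71 mm high to the top of the flange; it comes straight up out of the pot with about 2 mm of play all round. Origin: centre of its underside; z up, x along its handle.
- basket_grip (a point): Middle of the basket's handle: a black tube 10 mm in diameter and 34 mm long lying level along the basket's x, held by two thin wire legs above the centre of the basket's open mouth, 20 mm above the flange's top and 91 mm above the basket's underside. Beside it the mouth is open, 75 mm across. Axes as the basket's.
- tray_in (a point): Centre of the inner floor of the white plastic tray, 280 mm (its x) by 190 mm (its y), rim 18 mm high, floor 4 mm thick; z up. Loose, 0.35 kg.
- tray: The same white tray; origin at the centre of its underside.
- cup: Steel cup, 78 mm across, 82 mm high; origin at the centre of its underside. Leave alone.
- egg_cup: Blue ceramic egg cup, 50 mm across, 64 mm high; origin at the centre of its underside. Leave alone.
- tin: Closed round green tin with a brass lid, 87 mm across, 105 mm high; origin at the centre of its underside. Leave alone.
- ladle: Wooden ladle, 270 mm long, lying flat on the far side of the tray and pot, along its x; 62 mm bowl at +x; origin on the step half-way along it. Leave alone.

How it is judged (in metres and radians):
On the way, in this order (a step that is already met when the one before it is completed fails the run):
1. the lid is open, right back near its stop (over 1.7 rad), with the basket still in the neck (value of joint lid above 1.7 rad and z of basket in the frame of pot below 0.06 m), for 0.2 s.
2. the basket is drawn right out: its underside above the pot's rim, held in the fingers, lid still open (z of basket in the frame of pot above 0.11 m and contact force between the fingers and basket above 0.3 N and value of joint lid above 1.7 rad), for 0.2 s.
At the end, for the whole second after the job is handed in: Basket in the fingers, at rest, level within 15 degrees, within 50 mm of the tray centre (horizontally), underside 15 to 120 mm above the tray floor; robot and basket touch neither tray nor pot; pot upright within 40 mm of its first place, lid open beyond 1.7 rad (horizontal distance between basket and tray_in below 0.05 m and z of basket in the frame of tray_in between 0.015 and 0.12 m and angle between basket's own z axis and vertical below 0.26 rad and linear speed of basket below 0.05 m/s and contact force between the fingers and basket above 0.3 N and contact force between each of basket, the arm, the fingers and tray below 0.05 N and contact force between each of basket, the arm, the fingers and pot below 0.05 N and value of joint lid above 1.7 rad and angle between pot's own z axis and vertical below 0.1 rad and distance of pot from where it was at the start of the episode below 0.04 m); the arm keeps its last pose, push and grip.
It fails at once if the teapot is tipped (over 15 degrees), lifted or shoved more than 40 mm (angle between pot's own z axis and vertical above 0.26 rad or height (world z) of pot above 0.02 m or distance of pot from where it was at the start of the episode above 0.04 m).
It fails at once if the tray, cup, egg cup, tin or ladle is moved more than 25 mm (distance of any of tray, cup, egg_cup, tin, ladle from where it was at the start of the episode above 0.025 m).
It also fails if it takes over 58 s, if anything falls off the work surface, if the arm or the gripper's body presses on something with over 40 N, if the wrist force passes 120 N, or if a joint passes its speed limit or range.

### The arm

A 6-joint arm with a two-finger parallel gripper is mounted at the origin on the work surface. World frame = base frame: x ahead of the robot, y to its left, z up, the work surface at z = 0. Lengths are in mm, angles in degrees, forces in N, time in s.
With the tool pointing down it reaches from about 300 to 850 mm from the base axis. Payload 4.2 kg.
Tool frame: the origin (TCP) lies midway between the tips of the shut fingers; the grasp point (between the pads) lies 19 mm behind it; z points along the fingers, x is the direction in which the jaws open and shut, and the axes are right-handed (so a half turn about z gives the same grasp; the last joint's range is limited). The gripper opens to 91 mm and grips with 3 to 60 N. Pads are 32 mm wide; open, the fingers measure 118 mm over their backs; the gripper's body (76 mm by 178 mm) begins 60 mm behind the grasp point.
Start: joints at [76.031, 18.312, 89.639, -0, 72.044, -1.146], TCP at [127.614, 560.676, 213.976] pointing down, gripper open.
Joint ranges: [-177.97, 177.97], [-48.28, 115.42], [12.27, 149.76], [-77.06, 257.06], [2.81, 150.46], [-146.56, 146.56]. Speed limits (degrees/s): [147.25, 147.25, 180, 180, 180, 180].

### API

Orientations are given as [roll, pitch, yaw] about the fixed x, y, z axes, in that order (R = Rz(yaw) Ry(pitch) Rx(roll)).
In Python, from workcell import env gives the robot as it stands. The module is installed in compiled form; this text tells all that it offers.
- The arm moves only by the tool drive_tool, never from a script. Its argument "series" is a list of rows, each a list of 3 entries, a list of its own where there are three numbers: the closure, from 0 (fully open) to 1 (shut), then the shift along the tool's x, y, z in mm, then the turn, a rotation vector about the tool's x, y, z in rad. In form: [[gripper, [dx, dy, dz], [rx, ry, rz]], ...]. A call has exactly 5 rows; each row is the pose to reach, as a shift and turn from the pose commanded when the call began, along the tool's axes at that moment; what a row does not reach only later rows make up. A row lasts 1/10 s, in which the tool goes at most 50 mm and 8.59 degrees, less where a joint would pass 70% of its speed; a pose out of reach is approached as far as the arm can. A call with a gripper value outside its range is refused whole. The fingers move at their own pace and stop on an object; "squeeze" is the grip in N (left out, the last holds). Time passes only in rows, so rows that repeat a pose let the fingers close, or fill a call up. It gives the time, the measured TCP pose, the force and the opening at its end, in the units of the state.
- env.state(): the state, without advancing time (a new reading comes with each control period).
- env.grab_frame(name): name is "scene" or "side" or "wrist"; returns a dict with "image" (400x640x3 uint8, red, green, blue), "K" (3x3 intrinsics, pixels), "origin" and "orientation" of the camera in the world. Camera axes: x right, y down, z forward; pixel columns grow to the right and rows downward; lengths in mm; the calibration is good to about 2 mm. A picture is of the moment at which its call begins. There is no depth.
- env.job_done(): hands the job in, once; it reports no verdict.
The state is a dict: "time_s": time; "qpos": joint angles; "qvel": joint speeds; "effort": joint torques, N m; "ee_pos": TCP position; "ee_rot": TCP orientation; "force": force on the tool from outside, world axes, zero at the start; "torque": the same for the moment, N m; "gripper_width": finger opening in mm.
Only numpy, scipy, OpenCV 4.12 (cv2) and the standard library are available. Lean on these libraries where they do the work, as an engineer would, in place of code of your own. Each camera call takes 0.05 s, during which the arm holds its last target.

## Working session

There is one attempt and no reset: what is moved stays moved. The work goes in short steps, Python scripts to look and compute and a tool call to move; the robot and the scene stay as the last step left them, time stands still between calls to the robot, and variables do not carry over. Pictures are saved under pics/ and viewed, and the job is handed in when it is done.

Besides the shell and the picture viewer there is one more tool, called in YAML: its name, and indented under it one key for each argument. drive_tool: Moves the arm, as the interface text tells. Its arguments: {"type":"object","properties":{"series":{"type":"array","items":{"type":"array"}},"squeeze":{"type":"number"}},"required":["series"]}

```bash
mkdir -p pics
cat > h.py <<'E'
import numpy as np, cv2
from workcell import env
from scipy.spatial.transform import Rotation as R
def grab(n,f):
    d=env.grab_frame(n); cv2.imwrite('pics/'+f,cv2.cvtColor(d['image'],cv2.COLOR_RGB2BGR))
    np.savez('pics/'+f+'.npz',K=d['K'],o=d['origin'],r=d['orientation']); return d
def cam(f):
    z=np.load('pics/'+f+'.npz'); r=z['r']
    if r.shape!=(3,3): r=R.from_euler('xyz',r.ravel(),degrees=True).as_matrix()
    return z['K'],z['o'],r
def ray(f,u,v):
    K,o,r=cam(f); return o,r@np.linalg.inv(K)@[u,v,1.]
def atz(f,u,v,z):
    o,d=ray(f,u,v); return o+d*(z-o[2])/d[2]
def tri(l):
    A=0;b=0
    for f,u,v in l:
        o,d=ray(f,u,v); d=d/np.linalg.norm(d); P=np.eye(3)-np.outer(d,d); A=A+P;b=b+P@o
    return np.linalg.solve(A,b)
def proj(f,p):
    K,o,r=cam(f); q=K@r.T@(np.array(p,float)-o); return q[:2]/q[2]
E
python3 - <<'E'
from h import *
for n in('scene','side','wrist'):
    d=grab(n,n+'0.png'); print(n,d['origin'],d['orientation'],d['K'][0])
print(env.state())
E
```

```text
scene [1265.41101185 -866.99632918  842.16245773] [-124.28071079   -1.33657643   37.84720778] [416.59553254   0.         312.82300342]
side [ 144.94794576 -887.57062267  782.56596207] [-123.6655514    -0.58993362  -29.24171702] [431.86694043   0.         316.95144641]
wrist [ 59.6643586  575.66219322 383.25957159] [1.65792098e+02 1.05679380e-01 7.71605885e+01] [332.05755921   0.         314.88455879]
{'time_s': 0.15, 'qpos': array([ 7.60329675e+01,  1.83419344e+01,  8.96907251e+01,  1.57174820e-04,
        7.20440023e+01, -1.14755244e+00]), 'qvel': array([-0.04415887, -0.06519663, -0.23977708,  0.06575077,  0.03001697,
       -0.06017137]), 'effort': array([-4.89784888e-04, -4.12774122e+01, -2.32155812e+01,  7.26986909e-02,
        4.33709845e-02, -9.75084095e-05]), 'ee_pos': array([127.50226254, 560.28965652, 213.32383584]), 'ee_rot': array([-1.79998315e+02,  7.66434752e-02,  7.71804725e+01]), 'force': array([ 0.34020535, -0.55824291,  0.32811807]), 'torque': array([ 0.02609949, -0.00222821,  0.00732292]), 'gripper_width': 91.15077143541843}
```

View pics/scene0.png

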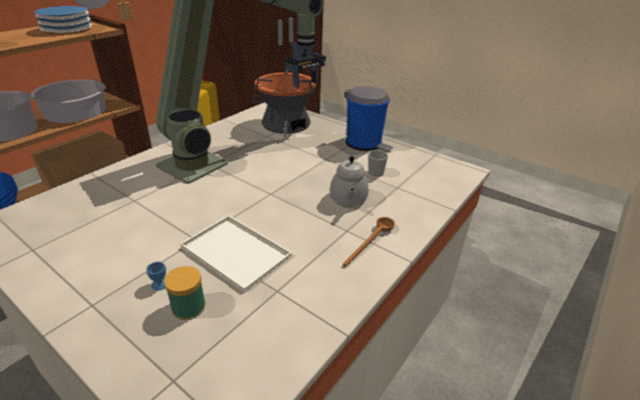

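View pics/side0.png

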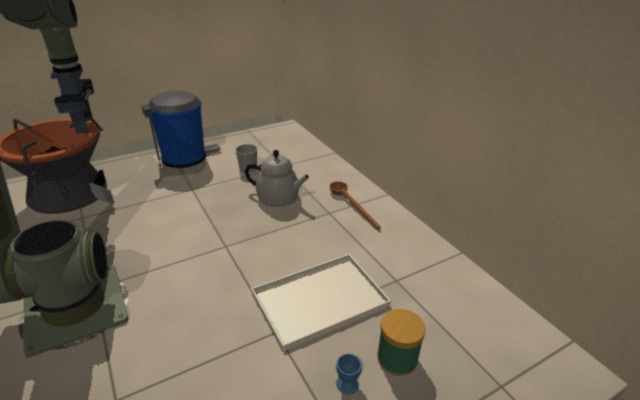

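View pics/wrist0.png

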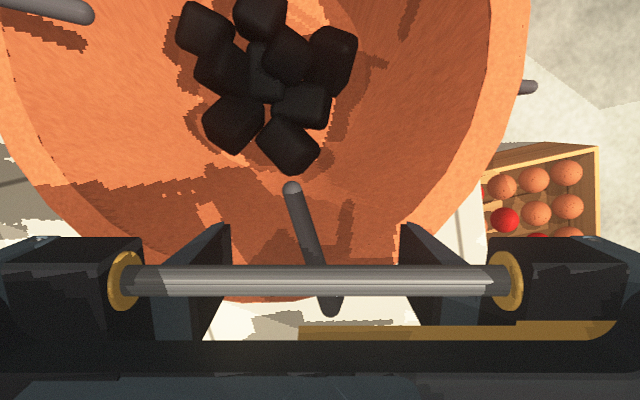

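The scene view shows the pot at (349,185), the tray at (236,252), the cup, the ladle and the tin. In the side view the pot is at (277,180) with its handle to the left and spout to the right. I'll zoom in.

Run:
```python
import cv2,numpy as np
a=cv2.imread('pics/scene0.png')[145:220,310:400]; b=cv2.imread('pics/side0.png')[140:215,235:325]
a=cv2.resize(a,None,fx=8,fy=8,interpolation=3)[:, :720];b=cv2.resize(b,None,fx=8,fy=8,interpolation=3)
cv2.imwrite('pics/za.png',a);cv2.imwrite('pics/zb.png',b)
```

```text
(no output)
```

View pics/za.png

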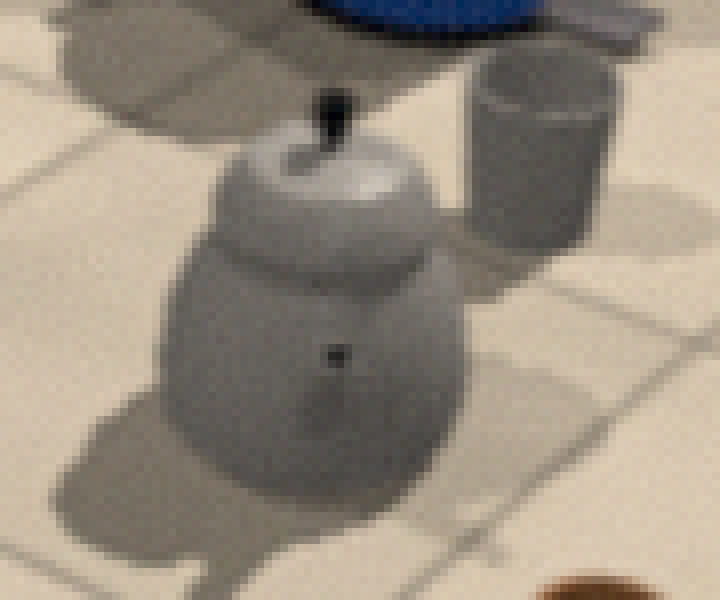

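View pics/zb.png

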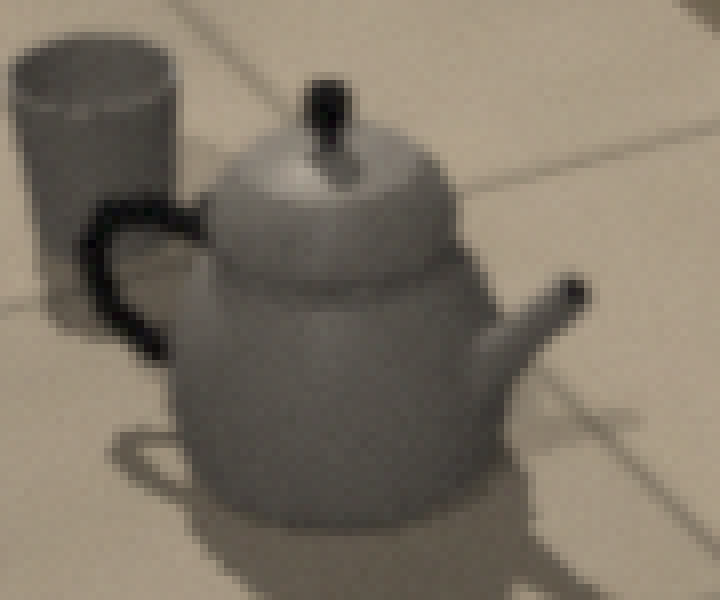

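Run:
```python
from h import *
k=tri([('scene0.png',351.9,158.5),('side0.png',276,153)]);print('knob',k,[proj(f,k) for f in('scene0.png','side0.png')])
t=tri([('scene0.png',352.1,189.4),('side0.png',306.9,176.5)]);print('tip',t,[proj(f,t) for f in('scene0.png','side0.png')])
d=t-k;print('yaw',np.degrees(np.arctan2(d[1],d[0])),np.hypot(*d[:2]))
print(atz('scene0.png',351.9,158.5,162),atz('side0.png',276,153,162))
print('tray');
for f,l in(('scene0.png',[(182,247),(229,219),(289,253),(245,288)]),('side0.png',[(254,293),(350,259),(389,301),(286,344)])):
    P=[atz(f,u,v,18) for u,v in l];print(np.round(P),np.mean(P,0))
for n,f,u,v,z in [('cup','side0.png',247,147,82),('tin','side0.png',403,330,105),('egg','side0.png',349,360,64),('ladbowl','side0.png',339,187,10),('ladend','side0.png',378,226,10),('can','side0.png',180,102,200),('grill rim','side0.png',95,130,180)]:print(n,atz(f,u,v,z))
print('can',tri([('side0.png',174,100),('scene0.png',367,95)]))
print('grillrimright',tri([('side0.png',50,140),('scene0.png',286,83)]))
```

```text
knob [619.3278926  205.88830655 160.60924743] [array([351.77921842, 158.88211674]), array([275.86900791, 152.57831512])]
tip [681.41010339 120.57943139 103.86779388] [array([351.93970327, 189.84753751]), array([306.73896358, 176.02170266])]
yaw -53.95532605865051 105.5073697783611
[619.47836255 206.21121165 162.        ] [617.45857378 200.72842965 162.        ]
tray
[[ 397. -351.   18.]
 [ 401. -168.   18.]
 [ 659. -170.   18.]
 [ 659. -349.   18.]] [ 529.03527168 -259.36149068   18.        ]
[[ 380. -176.   18.]
 [ 648. -184.   18.]
 [ 649. -352.   18.]
 [ 383. -344.   18.]] [ 514.79022905 -263.89262012   18.        ]
cup [606.88545103 430.884256    82.        ]
tin [ 569.45847527 -486.41933553  105.        ]
egg [ 458.60110378 -468.62646247   64.        ]
ladbowl [817.12420486 145.05675515  10.        ]
ladend [804.93447509 -93.70230184  10.        ]
can [447.97942876 657.8679702  200.        ]
grill rim [151.62916716 592.67126269 180.        ]
can [420.65904234 614.63290717 224.71179166]
grillrimright [ 23.00668908 553.7509254  194.64929653]
```

```bash
cat >> h.py <<'E'
def st(): 
    s=env.state(); return s
def rel(p,yaw=36,tilt=0,quiet=0):
    """shift/turn from the measured pose to world pos p, tool down with yaw, then tilt (deg) about tool x"""
    s=st(); A=R.from_euler('xyz',s['ee_rot'],degrees=True)
    B=R.from_euler('xyz',[180,0,yaw],degrees=True)*R.from_euler('x',tilt,degrees=True)
    d=A.inv().apply(np.array(p)-s['ee_pos']); r=(A.inv()*B).as_rotvec()
    print('t',round(s['time_s'],2),'pos',s['ee_pos'].round(1),'rot',s['ee_rot'].round(1),'F',s['force'].round(1),'w',round(s['gripper_width'],1)); print('d',d.round(1),np.linalg.norm(d).round(),'r',r.round(3))
E
python3 -c "
from h import *
rel([619,206,300])"
```

```text
t 0.15 pos [127.5 560.3 213.3] rot [-1.80e+02  1.00e-01  7.72e+01] F [ 0.3 -0.6  0.3] w 91.2
d [-236.5  557.9  -86.4] 612.0 r [0.    0.001 0.719]
```

drive_tool:
  series:
    - [0,[0,0,-45],[0,0,0]]
    - [0,[0,0,-90],[0,0,0]]
    - [0,[-19,45,-90],[0,0,0.14]]
    - [0,[-38,90,-90],[0,0,0.28]]
    - [0,[-57,135,-90],[0,0,0.42]]
  squeeze: 6

```text
time_s: 0.65
ee_pos: [247.4, 474.2, 304.0]
ee_rot: [180.0, -0.0, 52.9]
force: [1.3, -0.1, -1.1]
gripper_width: 91.1
```

```bash
python3 -c "
from h import *
rel([619,206,300])"
```

```text
t 0.65 pos [247.4 474.2 304. ] rot [180.   -0.   52.9] F [ 1.3 -0.1 -1.1] w 91.1
d [ 10.5 458.1   4.1] 458.0 r [ 0.    -0.     0.294]
```

drive_tool:
  series:
    - [0,[1,46,0],[0,0,0.1]]
    - [0,[2,92,0],[0,0,0.2]]
    - [0,[3,138,0],[0,0,0.294]]
    - [0,[4,184,0],[0,0,0.294]]
    - [0,[5,230,0],[0,0,0.294]]

```text
time_s: 1.15
ee_pos: [434.7, 339.6, 303.8]
ee_rot: [-180.0, 0.0, 36.3]
force: [-0.2, 1.0, 0.6]
gripper_width: 91.3
```

```bash
python3 -c "
from h import *
rel([619,206,300])"
```

```text
t 1.15 pos [434.7 339.6 303.8] rot [-180.     0.    36.3] F [-0.2  1.   0.6] w 91.3
d [ 69.5 216.7   3.7] 228.0 r [-0.     0.     0.005]
```

drive_tool:
  series:
    - [0,[14,43,0],[0,0,0.005]]
    - [0,[28,87,0],[0,0,0.005]]
    - [0,[42,130,0],[0,0,0.005]]
    - [0,[56,173,0],[0,0,0.005]]
    - [0,[69.5,216.7,3.7],[0,0,0.005]]

```text
time_s: 1.65
ee_pos: [619.2, 206.2, 300.4]
ee_rot: [-180.0, -0.0, 36.0]
force: [-0.5, 0.4, 1.7]
gripper_width: 91.2
```

```bash
python3 -c "
from h import *
grab('wrist','w1.png');grab('side','s1.png')
rel([619,206,300])"
```

```text
t 1.75 pos [621.3 203.4 297.8] rot [1.799e+02 1.000e-01 3.570e+01] F [-0.6  0.8 -0.5] w 91.0
d [-0.4 -3.4 -2.2] 4.0 r [ 0.002  0.002 -0.006]
```

View pics/w1.png

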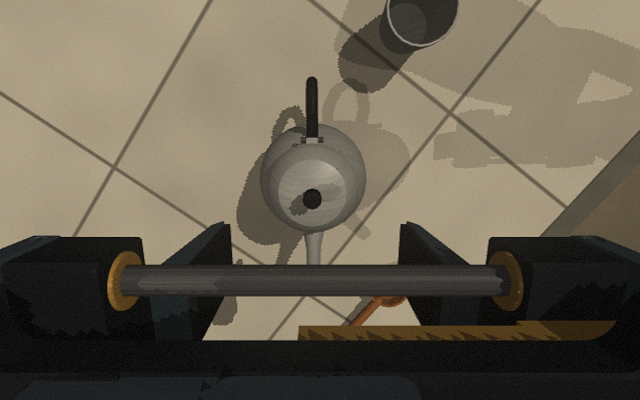

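The wrist view has the knob centre at (312,199), with the handle straight up and the spout straight down. So the yaw guess of about -54° fits.

```bash
python3 -c "
from h import *
print(atz('w1.png',312,199,168), atz('w1.png',311.5,110,100),atz('w1.png',314,262,95))
d=atz('w1.png',314,262,95)-atz('w1.png',311.5,110,100);print(np.degrees(np.arctan2(d[1],d[0])))
p=tri([('w1.png',312,199),('scene0.png',351.9,158.5),('side0.png',276,153)]);print(p)
rel([618,205,200])"
```

```text
[616.6778226  203.99293556 168.        ] [567.64304957 270.00837049 100.        ] [674.07834373 127.63342171  95.        ]
-53.21929887074759
[618.70353687 203.7308538  161.62504936]
t 1.75 pos [621.3 203.4 297.8] rot [1.799e+02 1.000e-01 3.570e+01] F [-0.6  0.8 -0.5] w 91.0
d [-1.5 -3.3 97.8] 98.0 r [ 0.002  0.002 -0.006]
```

drive_tool:
  series:
    - [0,[-1,0,40],[0,0,0]]
    - [0,[-1,0,75],[0,0,0]]
    - [0,[-1,0,100],[0,0,0]]
    - [0,[-1,0,115],[0,0,0]]
    - [0,[-1,0,115],[0,0,0]]

```text
time_s: 2.25
ee_pos: [614.8, 206.9, 182.3]
ee_rot: [-179.9, 0.3, 36.0]
force: [0.3, 0.4, 0.5]
gripper_width: 90.7
```

```bash
python3 -c "
from h import *
grab('wrist','w2.png');grab('side','s2.png')
rel([618,204.5,152])
print(env.state()['qpos'])"
```

```text
t 2.35 pos [616.8 207.4 185.6] rot [-180.   -0.   36.] F [-0.1  0.2  1.1] w 91.2
d [-0.7  3.1 33.6] 34.0 r [-0. -0.  0.]
[ 1.75639810e+01  2.61442060e+01  8.14763960e+01  1.53547178e-02
  7.23730229e+01 -1.84495561e+01]
```

View pics/w2.png

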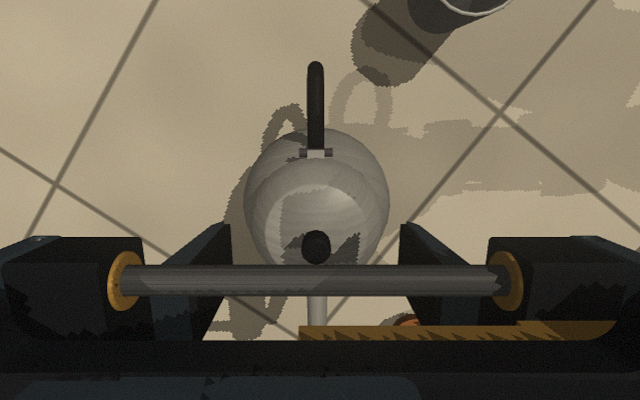

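View pics/s2.png

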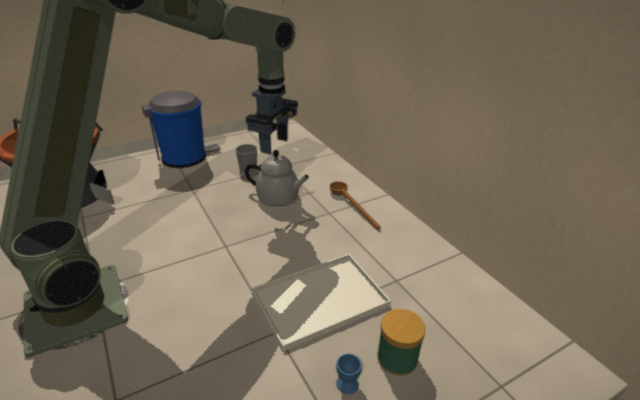

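The knob is at (316,248), centred between the fingers, which are still above it.

```bash
python3 -c "
from h import *
print(atz('w2.png',316,247,165),atz('w2.png',316,247,170))
rel([618,204.5,152])"
```

```text
[616.64816022 204.05944392 165.        ] [615.52795275 205.62705139 170.        ]
t 2.35 pos [616.8 207.4 185.6] rot [-180.   -0.   36.] F [-0.1  0.2  1.1] w 91.2
d [-0.7  3.1 33.6] 34.0 r [-0. -0.  0.]
```

drive_tool:
  series:
    - [0,[-0.5,1.5,15],[0,0,0]]
    - [0,[-0.5,1.5,28],[0,0,0]]
    - [0,[-0.5,1.5,33.5],[0,0,0]]
    - [0,[-0.5,1.5,33.5],[0,0,0]]
    - [0,[-0.5,1.5,33.5],[0,0,0]]

```text
time_s: 2.85
ee_pos: [617.7, 205.6, 152.3]
ee_rot: [180.0, -0.0, 36.0]
force: [0.8, 0.7, -0.4]
gripper_width: 91.0
```

drive_tool:
  series:
    - [1,[0,0,0],[0,0,0]]
    - [1,[0,0,0],[0,0,0]]
    - [1,[0,0,0],[0,0,0]]
    - [1,[0,0,0],[0,0,0]]
    - [1,[0,0,0],[0,0,0]]

```text
time_s: 3.35
ee_pos: [617.5, 205.4, 151.8]
ee_rot: [-180.0, -0.0, 36.0]
force: [0.4, 0.2, -0.4]
gripper_width: 53.9
```

drive_tool:
  series:
    - [1,[0,0,0],[0,0,0]]
    - [1,[0,0,0],[0,0,0]]
    - [1,[0,0,0],[0,0,0]]
    - [1,[0,0,0],[0,0,0]]
    - [1,[0,0,0],[0,0,0]]

```text
time_s: 3.85
ee_pos: [616.8, 205.0, 151.7]
ee_rot: [-180.0, 0.1, 36.0]
force: [-2.5, -1.8, 0.8]
gripper_width: 17.8
```

```bash
cat > arc.py <<'E'
from h import *
# path in pot plane: knob radius about the hinge; grasp pt stays at gripped lid point
import sys
c=np.array([618,204.5,0]); ex=np.array([np.cos(np.radians(-54)),np.sin(np.radians(-54)),0]); ez=np.array([0,0,1.])
# lid-point gripped (rel hinge): x 53, z 50+8
def pose(th,til):
    th=np.radians(th); x,z=53,54.  # rotation centre of pads about knob
    X=-53+x*np.cos(th)-z*np.sin(th); Z=112+x*np.sin(th)+z*np.cos(th)
    a=np.radians(til); # tool z dir: sin a * ex - cos a ez ; knob pt is 'l' behind tcp
    l=152-166; l=14
    return c+ex*(X+l*np.sin(a))+ez*(Z-l*np.cos(a))
def rows(seq,yaw=36):
    s=st(); A=R.from_euler('xyz',s['ee_rot'],degrees=True)
    for th,til in seq:
        B=R.from_euler('xyz',[180,0,yaw],degrees=True)*R.from_euler('x',-til,degrees=True)
        p=pose(th,til); print(th,til,p.round(),A.inv().apply(p-s['ee_pos']).round(1),(A.inv()*B).as_rotvec().round(3))
E
python3 -c "
from arc import *
print(st())
rows([(0,0),(4,1),(8,2),(12,4),(16,6),(20,8)])"
```

```text
{'time_s': 3.85, 'qpos': array([ 1.73788226e+01,  2.74332765e+01,  8.43633772e+01, -2.48679627e-02,
        6.83075428e+01, -1.85966072e+01]), 'qvel': array([ 0.0040366 , -0.03183848,  0.36187679, -0.27089002,  0.5146665 ,
       -0.01907032]), 'effort': array([ 6.38875756e-01, -4.86794114e+01, -2.37115717e+01,  3.63565162e-01,
       -7.63348192e-01, -4.23441656e-03]), 'ee_pos': array([616.81085703, 204.95469391, 151.65329999]), 'ee_rot': array([-1.79988655e+02,  1.06121387e-01,  3.59846531e+01]), 'force': array([-2.49834243, -1.76356428,  0.75531175]), 'torque': array([-0.34721018,  0.30764634, -0.02553759]), 'gripper_width': 17.7804709992478}
0 0 [618. 204. 152.] [ 0.7  1.1 -0.3] [-0.     0.002 -0.   ]
4 1 [616. 207. 156.] [ 0.7 -2.6 -3.9] [-0.018  0.002 -0.   ]
8 2 [614. 211. 159.] [ 0.7 -6.5 -7.2] [-0.035  0.002 -0.   ]
12 4 [611. 214. 162.] [  0.7 -10.3 -10.2] [-0.07   0.002 -0.   ]
16 6 [609. 217. 165.] [  0.7 -14.4 -12.9] [-0.105  0.002 -0.   ]
20 8 [606. 220. 167.] [  0.7 -18.7 -15.4] [-0.14   0.002 -0.   ]
```

drive_tool:
  series:
    - [1,[0,-3.7,-3.6],[-0.018,0,0]]
    - [1,[0,-7.5,-6.9],[-0.035,0,0]]
    - [1,[0,-11.3,-9.9],[-0.07,0,0]]
    - [1,[0,-15.4,-12.6],[-0.105,0,0]]
    - [1,[0,-19.7,-15.1],[-0.14,0,0]]

```text
time_s: 4.35
ee_pos: [605.3, 221.5, 167.2]
ee_rot: [171.9, 0.0, 36.0]
force: [-1.4, -2.6, -1.3]
gripper_width: 17.4
```

```bash
python3 -c "
from arc import *
grab('side','s3.png');a=cv2.imread('pics/s3.png')[60:240,200:420];cv2.imwrite('pics/s3z.png',cv2.resize(a,None,fx=3.3,fy=3.3))
print(st()['force'],st()['gripper_width'])
rows([(20,8),(26,11),(32,14),(38,17),(44,20),(50,23)])"
```

```text
[-1.44129498 -1.30378421  1.60065309] 17.963122763909517
20 8 [606. 220. 167.] [0.1 3.  1.1] [ 0.003 -0.     0.001]
26 11 [603. 226. 170.] [ 0.1 -3.1 -2.9] [-0.05  -0.     0.001]
32 14 [598. 231. 172.] [ 0.1 -9.6 -6.1] [-0.102 -0.     0.001]
38 17 [594. 237. 174.] [  0.1 -16.5  -8.6] [-0.155 -0.     0.001]
44 20 [590. 243. 175.] [  0.1 -23.5 -10.3] [-0.207 -0.     0.001]
50 23 [586. 249. 174.] [  0.1 -30.7 -11.2] [-0.259 -0.     0.001]
```

View pics/s3z.png

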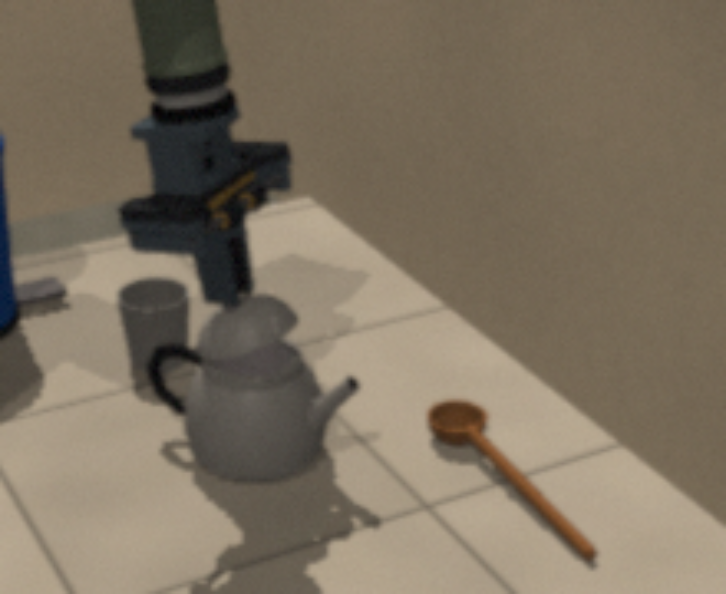

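The lid is lifting as planned, with its spout-side edge up at (290,315) and the pot unmoved. I'll carry on along the arc.

drive_tool:
  series:
    - [1,[0,-4.5,-3.2],[-0.05,0,0]]
    - [1,[0,-11.0,-6.5],[-0.1,0,0]]
    - [1,[0,-18,-9],[-0.155,0,0]]
    - [1,[0,-25,-10.8],[-0.207,0,0]]
    - [1,[0,-32,-11.7],[-0.259,0,0]]

```text
time_s: 4.9
ee_pos: [586.0, 248.7, 174.7]
ee_rot: [157.0, -0.1, 36.0]
force: [-0.1, -2.1, -0.9]
gripper_width: 17.6
```

```bash
python3 -c "
from arc import *
grab('side','s4.png');a=cv2.imread('pics/s4.png')[60:240,200:420];cv2.imwrite('pics/s4z.png',cv2.resize(a,None,fx=3.3,fy=3.3))
print(st()['force'],st()['gripper_width'])
rows([(50,23),(56,27),(62,31),(68,35),(74,39),(80,43)])"
```

```text
[-2.37951453  0.33556979  4.89270176] 17.418933063522445
50 23 [586. 249. 174.] [-0.1  2.1  0.5] [-0.    -0.001  0.002]
56 27 [582. 254. 174.] [-0.1 -4.6 -1.5] [-0.07  -0.001  0.002]
62 31 [578. 260. 172.] [ -0.1 -11.4  -2.8] [-0.14  -0.001  0.002]
68 35 [574. 265. 170.] [ -0.1 -18.4  -3.3] [-0.21  -0.001  0.002]
74 39 [570. 270. 167.] [ -0.1 -25.3  -3. ] [-0.28  -0.001  0.002]
80 43 [567. 275. 163.] [ -0.1 -32.2  -2. ] [-0.35  -0.001  0.002]
```

View pics/s4z.png

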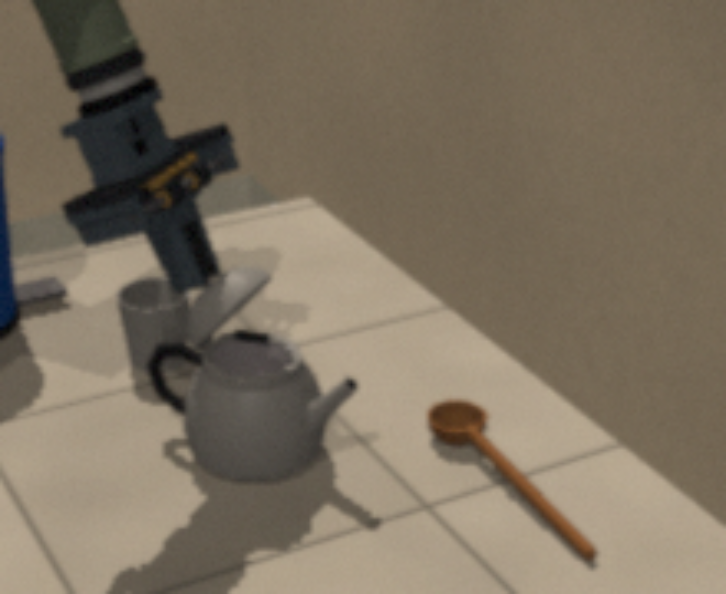

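drive_tool:
  series:
    - [1,[0,-5.6,-1.9],[-0.07,0,0]]
    - [1,[0,-12.4,-3.2],[-0.14,0,0]]
    - [1,[0,-19.4,-3.7],[-0.21,0,0]]
    - [1,[0,-26.3,-3.4],[-0.28,0,0]]
    - [1,[0,-33.2,-2.4],[-0.35,0,0]]

```text
time_s: 5.45
ee_pos: [567.9, 274.8, 164.5]
ee_rot: [137.0, -0.2, 36.0]
force: [-0.7, -1.3, 0.3]
gripper_width: 17.7
```

```bash
python3 -c "
from arc import *
grab('side','s5.png');a=cv2.imread('pics/s5.png')[60:240,200:420];cv2.imwrite('pics/s5z.png',cv2.resize(a,None,fx=3.3,fy=3.3))
print(st()['force'],st()['gripper_width'])
rows([(80,43),(86,46),(92,49),(98,52)]);print(st()['qpos'])"
```

```text
[-4.54192575  6.34287795  6.56081474] 17.75930821047816
80 43 [567. 275. 163.] [-0.8  2.  -0.2] [ 0.    -0.002  0.003]
86 46 [563. 280. 159.] [-0.8 -5.1 -0.8] [-0.052 -0.002  0.003]
92 49 [560. 284. 154.] [ -0.8 -12.3  -0.7] [-0.105 -0.002  0.003]
98 52 [558. 288. 148.] [ -0.7 -19.5   0.2] [-0.157 -0.002  0.002]
[ 45.89952967  29.82497743  92.87188591 -44.7768015   72.658233
  29.64136261]
```

View pics/s5z.png

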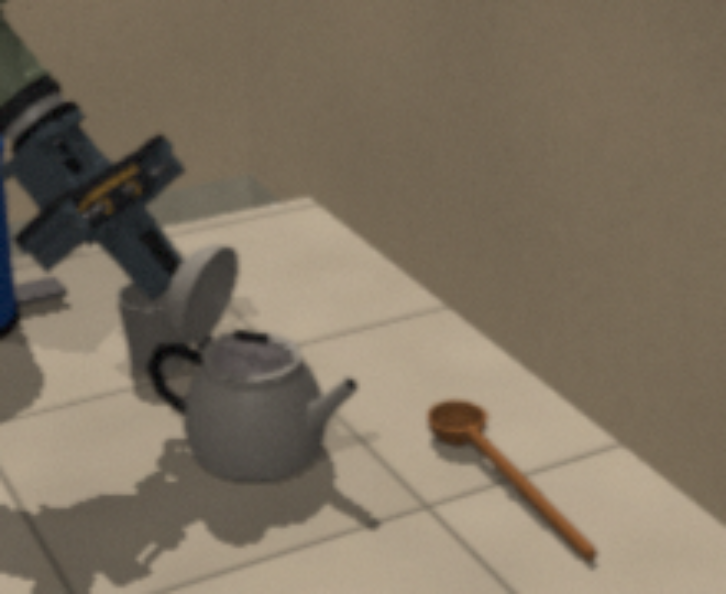

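drive_tool:
  series:
    - [1,[0,-6.5,-0.8],[-0.052,0,0]]
    - [1,[0,-13.5,-0.7],[-0.105,0,0]]
    - [1,[0,-13.5,-0.7],[-0.105,0,0]]
    - [0.5,[0,-13.5,-0.7],[-0.105,0,0]]
    - [0.5,[0,-13.5,-0.7],[-0.105,0,0]]

```text
time_s: 6.0
ee_pos: [561.9, 282.5, 154.6]
ee_rot: [131.2, -0.1, 36.0]
force: [0.0, -0.4, 0.4]
gripper_width: 31.0
```

```bash
python3 -c "
from arc import *
print(st()['force'],st()['gripper_width'],st()['ee_rot'],st()['ee_pos'])"
```

```text
[ 0.04298624 -0.44750133  0.42276094] 30.996366684150406 [ 1.31176832e+02 -5.17182998e-02  3.59818839e+01] [561.89307726 282.49822514 154.61441795]
```

drive_tool:
  series:
    - [0.4,[0,-2,-12],[0,0,0]]
    - [0.4,[0,-4,-30],[0,0,0]]
    - [0.4,[0,-4,-55],[0,0,0]]
    - [0.4,[0,-4,-85],[0,0,0]]
    - [0.4,[0,-4,-120],[0,0,0]]

```text
time_s: 6.5
ee_pos: [506.2, 357.6, 231.3]
ee_rot: [131.1, 0.1, 35.9]
force: [0.3, -0.5, 0.9]
gripper_width: 54.7
```

```bash
python3 -c "
from arc import *
grab('side','s6.png');a=cv2.imread('pics/s6.png')[60:240,200:420];cv2.imwrite('pics/s6z.png',cv2.resize(a,None,fx=3.3,fy=3.3))
grab('scene','c6.png')
a=cv2.imread('pics/c6.png')[130:220,300:400];cv2.imwrite('pics/c6z.png',cv2.resize(a,None,fx=6,fy=6,interpolation=3))
rel([618,204,330])"
```

```text
t 6.6 pos [506.6 361.  233.8] rot [131.3  -0.4  36.1] F [ 0.9 -0.2 -0.2] w 54.8
d [ -1.9 199.3  81.3] 215.0 r [ 0.851 -0.008 -0.001]
```

View pics/s6z.png

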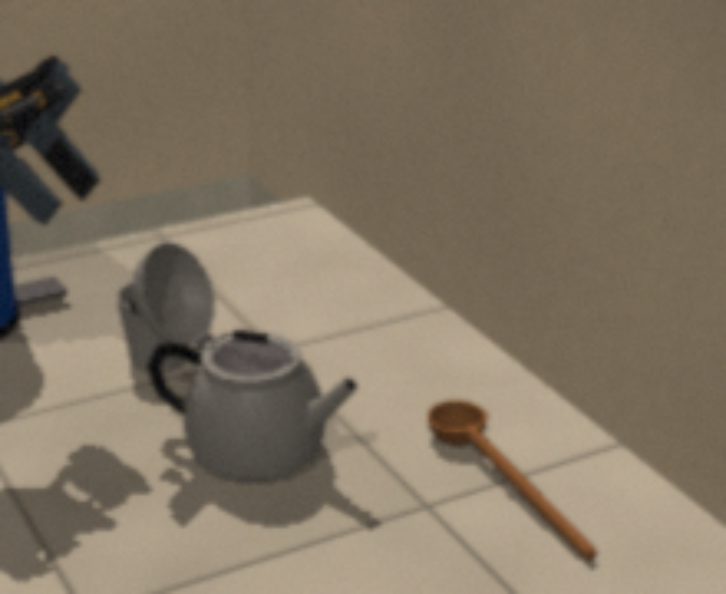

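View pics/c6z.png

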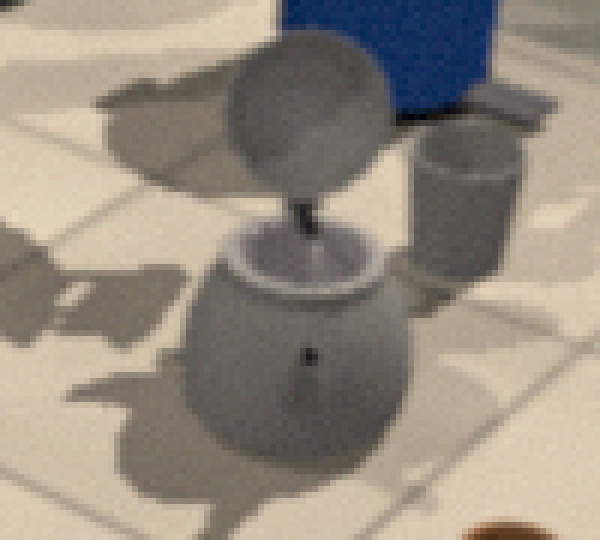

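The lid stands fully open, and the basket's black grip shows in the mouth. Next I go above the pot for a close look.

```bash
python3 -c "
from arc import *
rel([506,361,335])
rel([590,245,340])"
```

```text
t 6.6 pos [506.6 361.  233.8] rot [131.3  -0.4  36.1] F [ 0.9 -0.2 -0.2] w 54.8
d [  0.3  75.9 -67. ] 101.0 r [ 0.851 -0.008 -0.001]
t 6.6 pos [506.6 361.  233.8] rot [131.3  -0.4  36.1] F [ 0.9 -0.2 -0.2] w 54.8
d [ -0.3 174.1  37.4] 178.0 r [ 0.851 -0.008 -0.001]
```

drive_tool:
  series:
    - [0,[0,35,-31],[0.14,0,0]]
    - [0,[0,70,-62],[0.28,0,0]]
    - [0,[0,105,-30],[0.43,0,0]]
    - [0,[0,140,2],[0.57,0,0]]
    - [0,[0,174,37],[0.71,0,0]]

```text
time_s: 7.1
ee_pos: [591.0, 241.5, 339.7]
ee_rot: [172.0, -0.3, 36.1]
force: [1.1, 0.7, 0.0]
gripper_width: 90.2
```

```bash
python3 -c "
from arc import *
rel([635,180,330])"
```

```text
t 7.1 pos [591.  241.5 339.7] rot [172.   -0.3  36.1] F [1.1 0.7 0. ] w 90.2
d [-0.7 73.6 20. ] 76.0 r [ 0.139 -0.005  0.001]
```

drive_tool:
  series:
    - [0,[0,30,8],[0.139,0,0]]
    - [0,[0,60,16],[0.139,0,0]]
    - [0,[0,73,20],[0.139,0,0]]
    - [0,[0,73,20],[0.139,0,0]]
    - [0,[0,73,20],[0.139,0,0]]

```text
time_s: 7.6
ee_pos: [633.8, 182.8, 327.8]
ee_rot: [179.8, 0.0, 36.0]
force: [0.1, 0.6, -0.6]
gripper_width: 91.3
```

```bash
python3 -c "
from arc import *
grab('wrist','w7.png')
rel([618,204,330])"
```

```text
t 7.65 pos [633.6 183.4 328.2] rot [179.8  -0.   36.1] F [ 0.8  0.8 -0.7] w 91.3
d [ -0.5 -25.9  -2. ] 26.0 r [ 0.004 -0.     0.002]
```

View pics/w7.png

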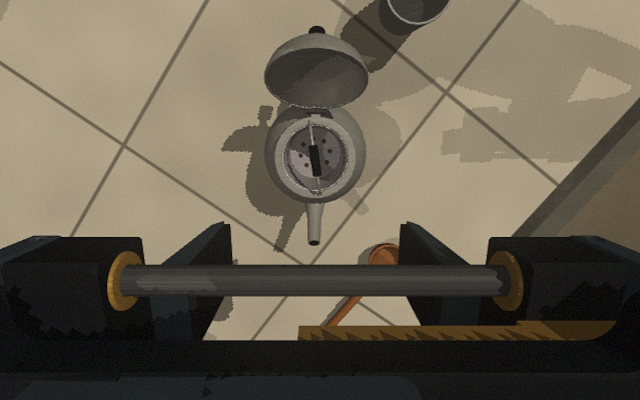

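```bash
python3 -c "
import cv2
a=cv2.imread('pics/w7.png')[100:210,255:375];cv2.imwrite('pics/w7z.png',cv2.resize(a,None,fx=5,fy=5,interpolation=3))"
```

```text
(no output)
```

View pics/w7z.png

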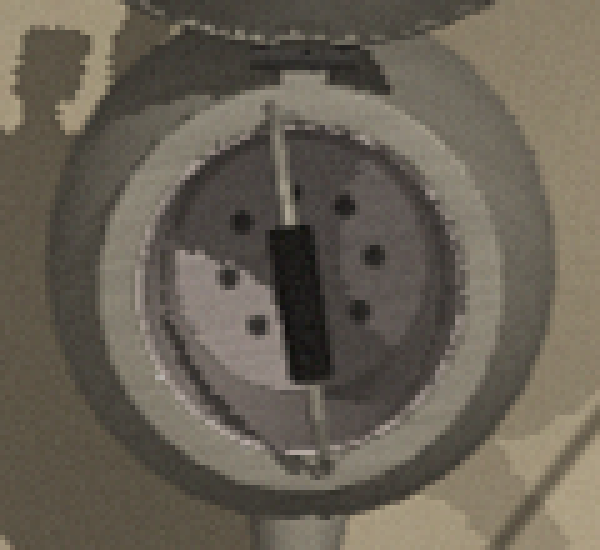

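The grip's ends are at about (313.4,145.6) and (316.8,176.0), nearly along the pot's x, so the jaws stay across it.

```bash
python3 -c "
from arc import *
a=atz('w7.png',313.4,145.6,130);b=atz('w7.png',316.8,176,130);d=b-a
print(a,b,(a+b)/2,np.linalg.norm(d),np.degrees(np.arctan2(d[1],d[0])))
K=(a+b)/2
print(proj('c6.png',[K[0],K[1],128]),proj('s6.png',[K[0],K[1],128]))
ang=np.degrees(np.arctan2(d[1],d[0]))
rel([K[0],K[1],170],ang+90)"
```

```text
[606.0748824  216.66830969 130.        ] [628.80548074 191.80028745 130.        ] [617.44018157 204.23429857 130.        ] 33.69122483762108 -47.57114913702303
[350.3334554  167.23615464] [275.98342046 162.24250294]
t 7.65 pos [633.6 183.4 328.2] rot [179.8  -0.   36.1] F [ 0.8  0.8 -0.7] w 91.3
d [ -0.8 -27.  158. ] 160.0 r [ 0.004  0.    -0.11 ]
```

drive_tool:
  series:
    - [0.65,[-0.8,-27,30],[0,0,-0.11]]
    - [0.65,[-0.8,-27,70],[0,0,-0.11]]
    - [0.65,[-0.8,-27,110],[0,0,-0.11]]
    - [0.65,[-0.8,-27,145],[0,0,-0.11]]
    - [0.65,[-0.8,-27,158],[0,0,-0.11]]

```text
time_s: 8.15
ee_pos: [615.4, 204.0, 166.5]
ee_rot: [179.9, 0.4, 42.5]
force: [-0.1, 0.1, -0.4]
gripper_width: 53.8
```

drive_tool:
  series:
    - [0.65,[0,0,0],[0,0,0]]
    - [0.65,[0,0,0],[0,0,0]]
    - [0.65,[0,0,0],[0,0,0]]
    - [0.65,[0,0,0],[0,0,0]]
    - [0.65,[0,0,0],[0,0,0]]

```text
time_s: 8.65
ee_pos: [619.2, 202.5, 171.1]
ee_rot: [179.7, -0.1, 42.3]
force: [-0.9, -0.5, 0.3]
gripper_width: 31.8
```

```bash
python3 -c "
from arc import *
grab('wrist','w8.png');grab('side','s8.png')
rel([617.4,204.2,111],42.4)
a=cv2.imread('pics/s8.png')[60:240,200:420];cv2.imwrite('pics/s8z.png',cv2.resize(a,None,fx=3.3,fy=3.3,interpolation=3))"
```

```text
t 8.75 pos [618.9 202.3 170.5] rot [179.7  -0.   42.3] F [ 0.2  0.5 -0. ] w 31.7
d [ 0.1 -2.7 59.4] 60.0 r [ 0.005 -0.    -0.002]
```

View pics/w8.png

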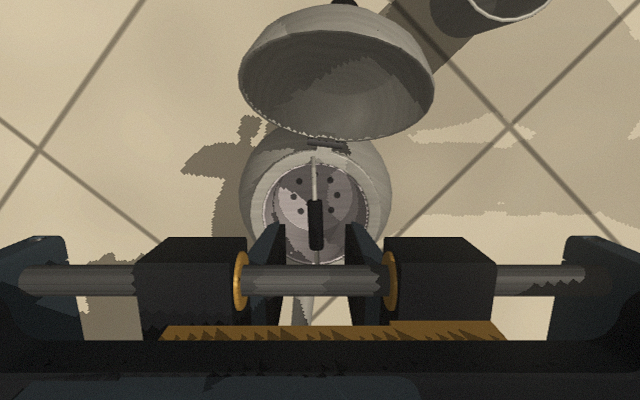

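View pics/s8z.png

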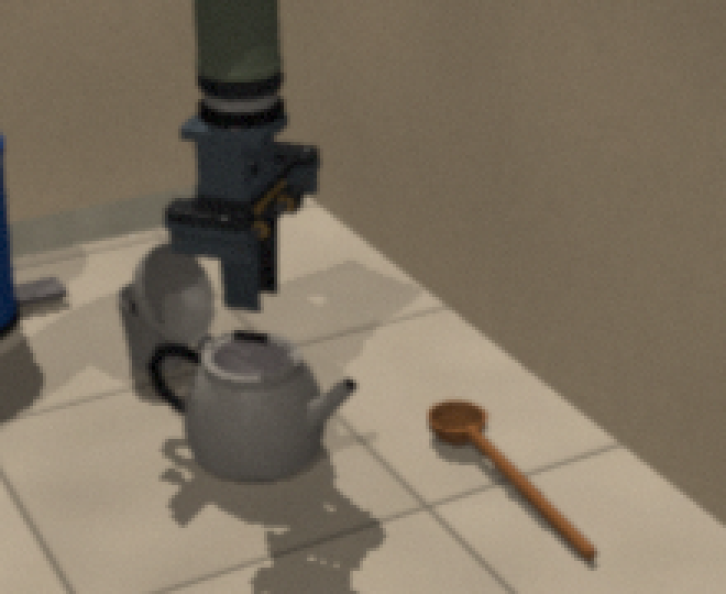

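The grip spans (314,200) to (317,250) and sits centred between the fingers.

```bash
python3 -c "
from arc import *
a=atz('w8.png',314.5,201,130);b=atz('w8.png',316,250,130);d=b-a
print((a+b)/2,np.linalg.norm(d),np.degrees(np.arctan2(d[1],d[0])))"
```

```text
[617.51379525 203.78507533 130.        ] 34.2427684528341 -46.05396642606083
```

drive_tool:
  series:
    - [0.65,[0,-2.5,20],[0,0,0]]
    - [0.65,[0,-2.5,40],[0,0,0]]
    - [0.65,[0,-2.5,54],[0,0,0]]
    - [0.65,[0,-2.5,59],[0,0,0]]
    - [0.65,[0,-2.5,59],[0,0,0]]

```text
time_s: 9.25
ee_pos: [616.9, 203.9, 110.2]
ee_rot: [179.7, 0.1, 42.3]
force: [0.5, -0.9, -0.0]
gripper_width: 32.2
```

```bash
python3 -c "
from arc import *
rel([617.4,204.2,111],42.4)"
```

```text
t 9.25 pos [616.9 203.9 110.2] rot [1.797e+02 1.000e-01 4.230e+01] F [ 0.5 -0.9 -0. ] w 32.2
d [ 0.6  0.1 -0.8] 1.0 r [ 0.004  0.002 -0.002]
```

Well placed and free of contact, so I close on the grip with 25 N.

drive_tool:
  series:
    - [1,[0,0,0],[0,0,0]]
    - [1,[0,0,0],[0,0,0]]
    - [1,[0,0,0],[0,0,0]]
    - [1,[0,0,0],[0,0,0]]
    - [1,[0,0,0],[0,0,0]]
  squeeze: 25

```text
time_s: 9.75
ee_pos: [617.6, 204.2, 111.7]
ee_rot: [179.7, -0.1, 42.3]
force: [-0.5, -0.5, 2.6]
gripper_width: 9.2
```

drive_tool:
  series:
    - [1,[0,0,-3],[0,0,0]]
    - [1,[0,0,-6],[0,0,0]]
    - [1,[0,0,-9],[0,0,0]]
    - [1,[0,0,-12],[0,0,0]]
    - [1,[0,0,-15],[0,0,0]]

```text
time_s: 10.25
ee_pos: [617.0, 204.1, 126.0]
ee_rot: [179.7, 0.0, 42.3]
force: [0.0, 0.4, -1.4]
gripper_width: 9.1
```

```bash
python3 -c "
from arc import *
grab('side','s9.png')
rel([617.4,204.2,220],42.4)
a=cv2.imread('pics/s9.png')[60:240,200:420];cv2.imwrite('pics/s9z.png',cv2.resize(a,None,fx=3.3,fy=3.3,interpolation=3))"
```

```text
t 10.3 pos [617.4 204.2 126.6] rot [179.7  -0.   42.3] F [ 0.6  0.4 -1.3] w 9.2
d [  0.1   0.5 -93.4] 93.0 r [ 0.005 -0.    -0.002]
```

View pics/s9z.png

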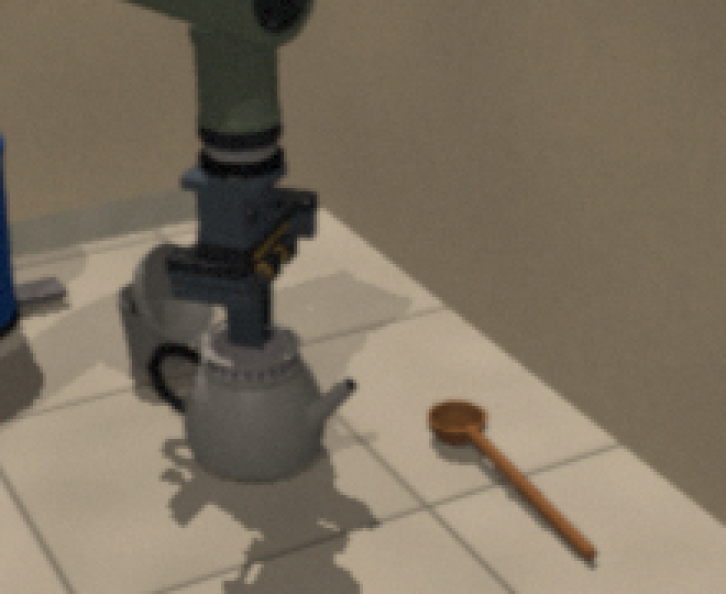

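The basket is rising straight out, its perforated wall showing above the rim at (250,370).

drive_tool:
  series:
    - [1,[0,0,-10],[0,0,0]]
    - [1,[0,0,-20],[0,0,0]]
    - [1,[0,0,-32],[0,0,0]]
    - [1,[0,0,-44],[0,0,0]]
    - [1,[0,0,-56],[0,0,0]]

```text
time_s: 10.8
ee_pos: [617.1, 204.4, 183.4]
ee_rot: [179.7, -0.0, 42.3]
force: [-0.8, -0.2, -1.3]
gripper_width: 8.9
```

drive_tool:
  series:
    - [1,[0,0,-15],[0,0,0]]
    - [1,[0,0,-30],[0,0,0]]
    - [1,[0,0,-45],[0,0,0]]
    - [1,[0,0,-58],[0,0,0]]
    - [1,[0,0,-63],[0,0,0]]

```text
time_s: 11.3
ee_pos: [617.3, 204.8, 247.0]
ee_rot: [179.6, -0.1, 42.3]
force: [0.7, -1.0, -0.7]
gripper_width: 9.1
```

drive_tool:
  series:
    - [1,[0,0,0],[0,0,0]]
    - [1,[0,0,0],[0,0,0]]
    - [1,[0,0,0],[0,0,0]]
    - [1,[0,0,0],[0,0,0]]
    - [1,[0,0,0],[0,0,0]]

```text
time_s: 11.8
ee_pos: [616.5, 204.5, 244.3]
ee_rot: [179.7, 0.1, 42.3]
force: [1.0, -0.7, -1.6]
gripper_width: 9.5
```

```bash
python3 -c "
from arc import *
grab('side','s10.png')
rel([522,-262,245],42.4)
a=cv2.imread('pics/s10.png')[60:240,200:420];cv2.imwrite('pics/s10z.png',cv2.resize(a,None,fx=3.3,fy=3.3,interpolation=3))"
```

```text
t 11.85 pos [616.6 204.5 244.4] rot [1.797e+02 1.000e-01 4.230e+01] F [-0.3  1.3 -0.9] w 9.3
d [-383.9  281.5    1.2] 476.0 r [ 0.005  0.001 -0.002]
```

View pics/s10z.png

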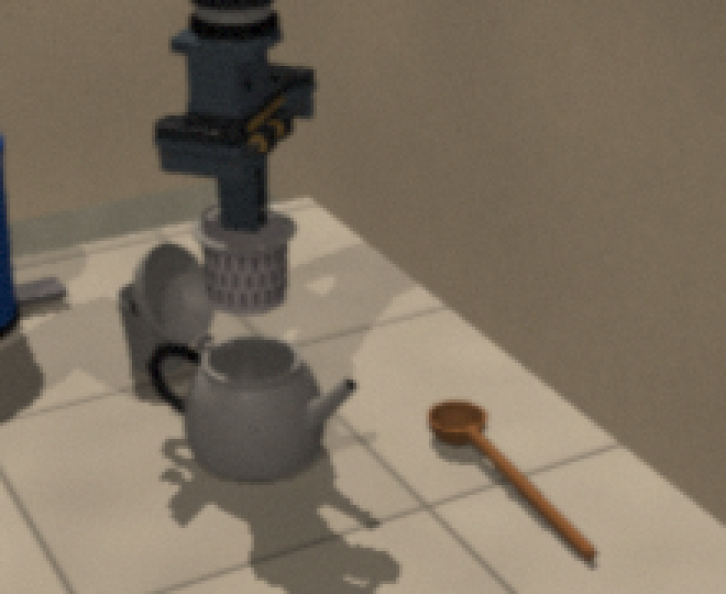

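The basket is fully out and level, the lid is still open and the pot is in place. Now I carry it to the tray.

drive_tool:
  series:
    - [1,[-12,9,0],[0,0,0]]
    - [1,[-30,22,0],[0,0,0]]
    - [1,[-54,39.6,0],[0,0,0]]
    - [1,[-80,58.7,0],[0,0,0]]
    - [1,[-106,77.7,0],[0,0,0]]

```text
time_s: 12.35
ee_pos: [589.8, 73.7, 245.3]
ee_rot: [179.7, 0.1, 42.3]
force: [0.2, -0.0, -0.9]
gripper_width: 9.2
```

drive_tool:
  series:
    - [1,[-26,19,0],[0,0,0]]
    - [1,[-52,38,0],[0,0,0]]
    - [1,[-78,57,0],[0,0,0]]
    - [1,[-104,76,0],[0,0,0]]
    - [1,[-130,95,0],[0,0,0]]

```text
time_s: 12.85
ee_pos: [557.2, -84.1, 246.0]
ee_rot: [179.7, 0.1, 42.3]
force: [0.9, -0.1, -1.4]
gripper_width: 9.7
```

drive_tool:
  series:
    - [1,[-26,19,0],[0,0,0]]
    - [1,[-52,38,0],[0,0,0]]
    - [1,[-78,57,0],[0,0,0]]
    - [1,[-98,72,0],[0,0,0]]
    - [1,[-106,78,0],[0,0,0]]

```text
time_s: 13.35
ee_pos: [531.1, -213.7, 246.3]
ee_rot: [179.7, 0.1, 42.1]
force: [0.7, 0.3, -0.7]
gripper_width: 9.3
```

```bash
python3 -c "
from arc import *
grab('scene','c11.png');grab('side','s11.png')
rel([522,-262,140],42.4)"
```

```text
t 13.45 pos [ 531.7 -212.2  246.2] rot [179.7   0.   42.1] F [ 0.8 -0.5 -0.5] w 9.6
d [-40.5  29.9 106.4] 118.0 r [ 0.005  0.001 -0.004]
```

View pics/c11.png

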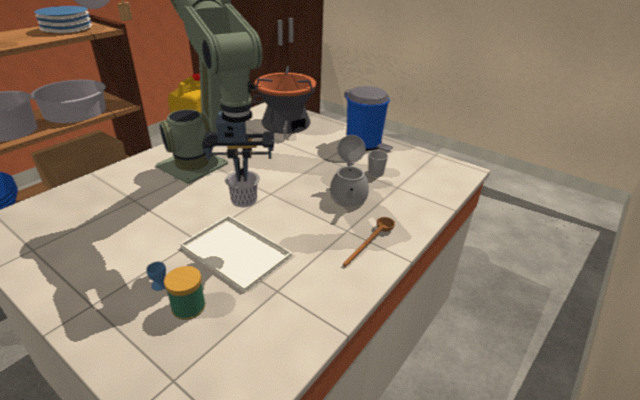

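View pics/s11.png

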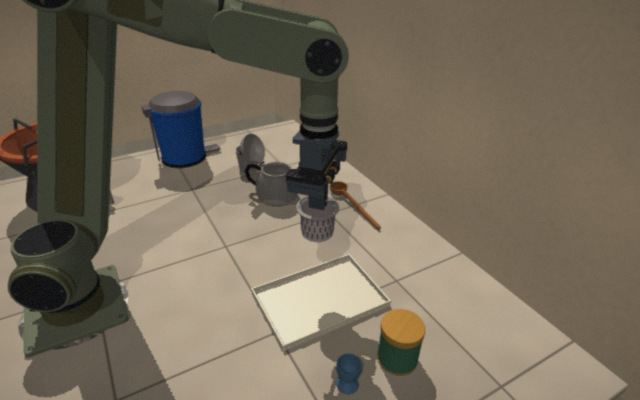

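The tray's corners are unchanged and the basket hangs level, so I move over the middle and descend.

drive_tool:
  series:
    - [1,[-18,13,5],[0,0,0]]
    - [1,[-36,27,20],[0,0,0]]
    - [1,[-40.5,30,45],[0,0,0]]
    - [1,[-40.5,30,70],[0,0,0]]
    - [1,[-40.5,30,85],[0,0,0]]

```text
time_s: 13.95
ee_pos: [522.1, -259.2, 159.5]
ee_rot: [179.9, 0.0, 42.3]
force: [0.9, -0.3, -1.5]
gripper_width: 9.4
```

drive_tool:
  series:
    - [1,[0,0,10],[0,0,0]]
    - [1,[0,0,18],[0,0,0]]
    - [1,[0,0,21],[0,0,0]]
    - [1,[0,0,21],[0,0,0]]
    - [1,[0,0,21],[0,0,0]]

```text
time_s: 14.45
ee_pos: [523.4, -261.0, 141.2]
ee_rot: [179.6, -0.0, 42.3]
force: [-0.6, -0.4, -1.1]
gripper_width: 9.2
```

```bash
python3 -c "
from arc import *
grab('scene','c12.png');grab('side','s12.png')
rel([522,-262,140],42.4)
a=cv2.imread('pics/c12.png')[130:310,150:370];b=cv2.imread('pics/s12.png')[170:350,240:460]
cv2.imwrite('pics/z12.png',cv2.resize(np.vstack([a,b]),None,fx=1.65*1,fy=1.65,interpolation=3))
cv2.imwrite('pics/z12a.png',cv2.resize(a,None,fx=3.3,fy=3.3));cv2.imwrite('pics/z12b.png',cv2.resize(b,None,fx=3.3,fy=3.3))"
```

```text
t 14.55 pos [ 523.3 -261.1  141.2] rot [179.6  -0.   42.3] F [-0.  -1.2 -0.9] w 9.4
d [-1.6 -0.2  1.2] 2.0 r [ 0.006 -0.    -0.002]
```

View pics/z12a.png

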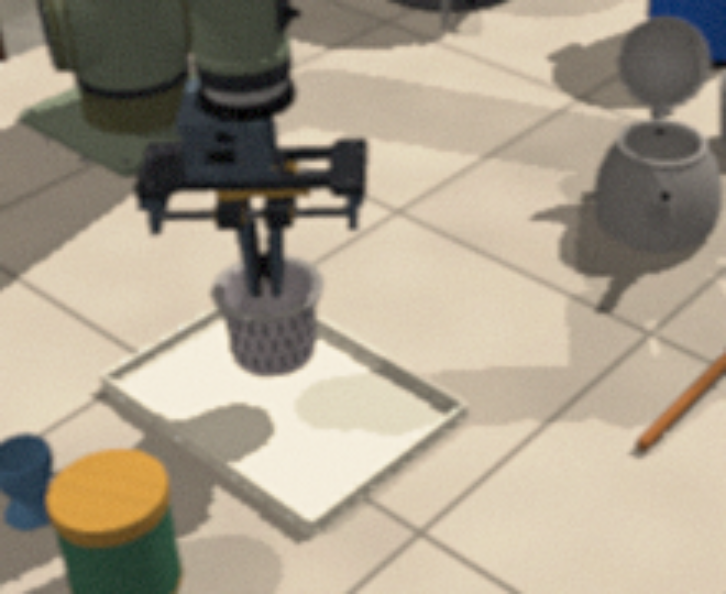

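View pics/z12b.png

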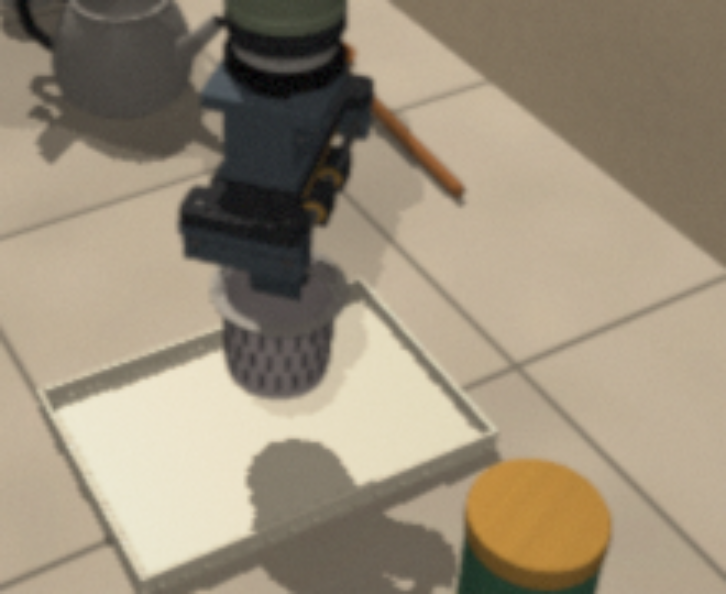

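```bash
python3 -c "
from arc import *
A=lambda u,v:('c12.png',150+u/3.3,130+v/3.3)
B=lambda u,v:('s12.png',240+u/3.3,170+v/3.3)
print('foot',tri([A(272,355),B(277,378)]))
for l in ([A(103,380),A(466,406)],[B(42,390),B(362,283),B(497,433),B(143,578)],[B(42,390),B(497,433)],[B(362,283),B(143,578)]):
  P=[atz(*p,18) for p in l]; print(np.round(P),np.mean(P,0))
l=tri([A(103,380),B(143,582)]);r=tri([A(466,406),B(362,283)]);b=tri([A(305,527),B(497,435)]);print(l,r,b,(l+r)/2)
"
```

```text
foot [ 520.64342461 -262.24362208   58.95512886]
[[ 388. -347.   18.]
 [ 664. -166.   18.]] [ 526.16180516 -256.26508976   18.        ]
[[ 383. -159.   18.]
 [ 654. -172.   18.]
 [ 652. -354.   18.]
 [ 377. -344.   18.]] [ 516.38525402 -257.59131892   18.        ]
[[ 383. -159.   18.]
 [ 652. -354.   18.]] [ 517.23969809 -256.80428433   18.        ]
[[ 654. -172.   18.]
 [ 377. -344.   18.]] [ 515.53080994 -258.37835352   18.        ]
[ 378.12820821 -340.83876569    8.79582038] [ 660.15191117 -162.42835508   10.68209363] [ 653.64202701 -353.17973247   12.61683074] [ 519.14005969 -251.63356039    9.73895701]
```

```bash
python3 -c "
from arc import *
print(env.job_done()); s=st(); print(s['time_s'],s['ee_pos'],s['gripper_width'])"
```

```text
the job is handed in; nothing more can be done
None
the job is handed in; nothing more can be done
```

The job is handed in, at about 14.6 s of the 58 s. I opened the lid to its stop by its knob, lifted the basket straight out by its black grip, and left it held level over the tray. `job_done()` gives no verdict.

**Basket position:** in the last pictures its foot is at about (521, -262) mm. My tray-centre estimates range from (516, -258) to (526, -256), with one corner pair at (519, -252), so it is about 5–10 mm off centre.

**Height and grip:** the underside is roughly 55–65 mm above the tray floor. The two ways I worked it out differ by about 8 mm, both well inside the limits. The tool is within 0.5° of vertical and the fingers are closed to 9.4 mm on the 10 mm grip. The external force is about 1 N, roughly the basket's weight.

**Other objects:** in the last pictures the lid stands fully open, and nothing touches the tray or pot. The pot, tray, egg cup, tin and ladle look unmoved; those two views leave the cup largely out of frame. I judged all of this by eye and did not measure it.

No check failed.

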